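# Hold out the handled soap dish over the shared sink

## Task

Someone at the sink is waiting for the soap: pick up the round soap dish by the grip on its arched handle, lift it clear of the ledge, then bring it out over the near part of the sink bowl, a little above ledge height, and give it a quarter turn so that the handle runs parallel to the ledge's front edge and the open side of the arch faces them. Keep the dish level so that the loose ball of soap stays in the middle, do not touch the soap, and leave everything else on the ledge where it is. Do not put the dish down: finish still holding it there, steady and level.

Things in the scene. Friction and masses are not known exactly. Their poses are not given: they have to be found in the camera images.
- dish_grip (a point): centre of the white grip (70 mm along y, 14 mm wide in x, 14 mm high) on top of the soap dish's arched steel strap handle, 115 mm above the dish's underside, over its middle. Pinch it across its width from above. y runs along the handle and at the start points within 0.35 rad of away from or towards the robot; x points through the arch's open sides, z up. Either way round will do
- dish_hollow (a point): where the soap's centre rests when it is in the middle of the dish: 30 mm above the dish's underside, 85 mm below the grip; same axes as the dish
- soap_center (a point): centre of the loose ball of soap, 44 mm across, about 50 g, cream, lying in the dish's hollow (124 mm across, 16 mm deep). It rolls easily. The hollow slopes about 6 degrees near the middle, 12 degrees from 15 mm out and 20 degrees from 35 mm out, so that the ball returns to the middle after small disturbances
- bowl_edge (a point): middle of the sink bowl's inner edge on the ledge side, at rim height, 85 mm below the ledge's top. The white rectangular sink is fixed below the ledge's front edge. x points out over the bowl, away from robot and ledge (world x); y along the ledge's front edge (55 mm back); z up. The bowl reaches 240 mm in +x and 210 mm to each side. Two taps at y = +-150 mm end 10 mm below the ledge's top
- soap: the same ball of soap; the origin lies on its surface and turns with it, so use soap_center for its place
- dish: the soap dish: round dished steel plate 140 mm across, rim 26 mm high, about 0.26 kg; the handle's legs (10 mm wide) rise from the rim at y = +-66 mm. Origin: centre of its underside, which stands on the ledge (height 0) at the start; axes as at dish_grip
- caddy_mid (a point): bystander: white plastic caddy with flip-top lid, 100 x 150 mm, 117 mm high; the point is at the middle of the box, 55 mm up
- mug_mid (a point): bystander: red plastic mug, 80 mm across, 95 mm high, handle on its +y side; the point is on its axis, half-way up
- brushes_mid (a point): bystander: glass holder 68 mm across and 100 mm high with two toothbrushes leaning in it, 195 mm high in all; the point is on its axis, 90 mm up
- scraper_mid (a point): bystander: steel tongue cleaner lying flat along its y, 140 mm long, 40 mm wide, 5 mm thick; the point is its centre
- hairbrush_mid (a point): bystander: small round black plastic hairbrush lying bristles up, 150 mm long along its y, head 68 mm across, 30 mm high; the point is between head and handle, 8 mm up
- toothpaste_mid (a point): bystander: white toothpaste tube lying along its y, 150 mm long, 42 mm wide, 21 mm high; the point is its centre
- lotion_mid (a point): bystander: white pump bottle 58 mm across, 170 mm high; the point is on its axis, half-way up
Not all that is in view belongs to the job. Leave any green or yellow look-alike of the dish alone. Leave any purple look-alike of the soap alone.

How it is judged:
By the outcome, as a careful person would: the job done as asked, in the order asked, and still so for the second after the job is handed in, while the arm keeps its last pose, push and grip.
It also fails if it takes over 48 s, if anything falls off the work surface, if the arm or the gripper's body presses on something with over 40 N, if the wrist force passes 120 N, or if a joint passes its speed limit or range.

## Robot

A 6-joint arm with a two-finger parallel gripper is mounted at the origin on the work surface. World frame = base frame: x ahead of the robot, y to its left, z up, the work surface at z = 0. Lengths are in m, angles in rad, forces in N, time in s.
With the tool pointing down it reaches from about 0.425 to 0.95 m from the base axis. Payload 3.5 kg.
Tool frame: the origin (TCP) lies at the very end of the fingers, on their centre line; the grasp point (between the pads) lies 19 mm behind it; z points along the fingers, y is the line along which they close (so a half turn about z gives the same grasp; the last joint's range is limited). The gripper opens to 85 mm and grips with 20 to 120 N. Pads are 22 mm wide; open, the fingers measure 114 mm over their backs; the gripper's body (76 mm by 85 mm) begins 54 mm behind the grasp point. The pads swing forward as they close: fully open they stand 13 mm farther back than shut.
Start: joints at [0.97, 0.286, 1.577, -0, 1.279, -0.15], TCP at [0.294, 0.608, 0.231] pointing down, gripper open.
Joint ranges: [-2.77, 2.77], [-0.9, 2.22], [0.21, 2.48], [-1.53, 4.67], [0.24, 2.81], [-2.84, 2.84]. Speed limits (rad/s): [2.79, 2.79, 3.14, 3.14, 3.14, 3.14].

## Interface

Orientations are given as a unit quaternion [x, y, z, w].
In Python, from plant import ctrl gives the robot as it stands.
- The arm moves only by the tool carry_out, never from a script. Its argument "deltas" is one flat list of numbers, 6 for each row, row after row: the shift along the tool's x, y, z in m, then the turn, a rotation vector about the tool's x, y, z in rad. A call has 1 to 5 rows; each row is the pose to reach, as a shift and turn from the pose commanded when the call began, along the tool's axes at that moment; what a row does not reach only later rows make up. A row lasts 1/8 s, in which the tool goes at most 62.5 mm and 10.7 degrees, less where a joint would pass 70% of its speed; a pose out of reach is approached as far as the arm can. A call with a gripper value outside its range is refused whole. "grip" is the opening in per cent of the stroke, from 0 (shut) to 100 (fully open), set as the call begins (left out, the last holds). The fingers move at their own pace and stop on an object; "grip_force" is the grip in N (left out, the last holds). Time passes only in rows, so rows that repeat a pose let the fingers close. It gives the time, the measured TCP pose, the force, the opening and the grip force at its end, in the units of the state.
- ctrl.get_state(): the state, without advancing time (a new reading comes with each control period).
- ctrl.read_camera(name): name is "scene" or "top" or "wrist"; returns (picture, depth): 400x640x3 uint8, red, green, blue; 400x640 float32, m along the optical axis (not along the pixel's ray), 0 where there is no reading.
- ctrl.camera_model(name): a dict with "intrinsics" (3x3 intrinsics, pixels), "extrinsics" (4x4, takes a point from world to camera coordinates); the wrist camera has in their place "hand_eye" (4x4, takes a point from camera to tool coordinates, whose origin is the TCP and whose axes are the flange's). Camera axes: x right, y down, z forward; pixel columns grow to the right and rows downward; lengths in m; the calibration is good to about 2 mm. The wrist camera is an equidistant fisheye: a pixel r from the principal point sees the ray r / f radians off the axis. A picture is of the moment at which its call begins: read the wrist's pose just before it. camera_model takes no time and is no camera call.
- ctrl.sign_off(): hands the job in; it is judged then, once.
Trained networks look in the newest picture that a camera, given by its name, has taken for a name from the list of things; names that differ only in an ending like _2 or _b are one class to them, and where a whole thing is asked for, a point or a joint stands for the part that bears it (a point fixed in the world has none). Each returns a list of dicts, best first, with "score" (0 to 1); they miss things now and then, are a little off and sometimes report something else, mostly with a low value. They report only what shows in the picture. A call takes as long as a camera call. They do not tell look-alikes from the thing itself.
- ctrl.find_in(camera, query): "uv" ([column, row] in pixels, amid what is visible of it).
The state is a dict: "time": time; "qpos": joint angles; "dq": joint speeds; "joint_efforts": joint torques, N m; "eef_pos": TCP position; "tcp_rot": TCP orientation; "contact_force": force on the tool from outside, world axes, zero at the start; "wrist_torque": the same for the moment, N m; "opening": opening from 0.0 (shut) to 1.0 (fully open); "finger_force": force on a finger pad.
Only numpy, scipy, OpenCV 4.12 (cv2) and the standard library are available. Lean on these libraries where they do the work, as an engineer would, in place of code of your own. Each camera call takes 0.05 s, during which the arm holds its last target. There are 200 camera calls.

## Working session

There is one attempt and no reset: what is moved stays moved. The work goes in short steps, Python scripts to look and compute and a tool call to move; the robot and the scene stay as the last step left them, time stands still between calls to the robot, and variables do not carry over. Pictures are saved under pics/ and viewed, at most 10 in all, crops included, and the job is handed in when it is done.

Besides the shell and the picture viewer there is one more tool, called after ">>>" as name(argument=value, ...) on one line, values as JSON. carry_out: Moves the arm, as the interface text tells. Its arguments: {"type":"object","properties":{"deltas":{"type":"array"},"grip":{"type":"number"},"grip_force":{"type":"number"}},"required":["deltas"]}

```bash
mkdir -p pics; cat > h.py <<'E'
import numpy as np, cv2
from plant import ctrl
from scipy.spatial.transform import Rotation as R
def world(cam,uv,d):
    m=ctrl.camera_model(cam);K=np.array(m["intrinsics"]);E=np.array(m["extrinsics"])
    p=np.linalg.inv(K)@[uv[0],uv[1],1]*d
    return E[:3,:3].T@(p-E[:3,3])
def med(D,uv,r=2):
    u,v=map(int,np.round(uv));w=D[max(0,v-r):v+r+1,max(0,u-r):u+r+1];w=w[w>0]
    return float(np.median(w)) if w.size else 0
E
python3 - <<'E'
from h import *
ims=[]
for c in("scene","top"):
    im,D=ctrl.read_camera(c);np.save(c+"D.npy",D);np.save(c+".npy",im);ims.append(im)
    cv2.imwrite(f"pics/{c}0.png",im[:,:,::-1])
    for q in("dish","dish_grip","soap_center","caddy_mid","mug_mid","brushes_mid","scraper_mid","hairbrush_mid","toothpaste_mid","lotion_mid"):
        for r in ctrl.find_in(c,q)[:3]:
            d=med(D,r["uv"]);print(c,q,np.round(r["uv"]),round(r["score"],2),np.round(world(c,r["uv"],d),3) if d else None)
print(ctrl.get_state())
print({c:ctrl.camera_model(c) for c in("scene","top","wrist")})
E
```

```text
scene dish [289. 144.] 0.96 [ 0.153 -0.322  0.013]
scene dish [303. 224.] 0.9 [ 0.421 -0.004  0.015]
scene dish [431. 230.] 0.61 [0.204 0.275 0.01 ]
scene dish_grip [288. 142.] 0.91 [ 0.15  -0.332  0.012]
scene dish_grip [433. 228.] 0.86 [0.195 0.276 0.014]
scene dish_grip [302. 223.] 0.75 [ 0.429 -0.     0.028]
scene soap_center [299. 217.] 0.62 [ 0.431 -0.01   0.048]
scene soap_center [258. 200.] 0.5 [ 0.453 -0.155  0.037]
scene caddy_mid [478. 297.] 0.93 [0.411 0.466 0.116]
scene mug_mid [393. 253.] 0.78 [0.406 0.268 0.093]
scene brushes_mid [296. 216.] 0.69 [ 0.435 -0.017  0.05 ]
scene scraper_mid [362. 302.] 0.74 [0.509 0.263 0.005]
scene scraper_mid [254. 152.] 0.44 [ 0.339 -0.29   0.089]
scene hairbrush_mid [217. 195.] 0.89 [ 0.508 -0.281  0.022]
scene toothpaste_mid [171. 162.] 0.52 [ 0.505 -0.541  0.021]
scene lotion_mid [217. 147.] 0.82 [ 0.397 -0.411  0.084]
scene lotion_mid [383. 308.] 0.21 [0.49  0.309 0.004]
top dish [228. 248.] 0.83 [0.223 0.258 0.12 ]
top dish [313. 191.] 0.67 [ 0.414 -0.021  0.118]
top dish [395. 266.] 0.66 [ 0.162 -0.309  0.007]
top dish_grip [396. 
[... 2337 characters left out ...]
,  0.00347459, -0.18351676,  0.40327577],
       [ 0.18344721, -0.01480152, -0.98291812,  1.28297765],
       [ 0.        ,  0.        ,  0.        ,  1.        ]])}, 'wrist': {'intrinsics': array([[309.70691629,   0.        , 322.76856799],
       [  0.        , 309.70691629, 195.94016728],
       [  0.        ,   0.        ,   1.        ]]), 'hand_eye': array([[-2.74199446e-04, -9.59677845e-01, -2.81102043e-01,
         7.04842338e-02],
       [ 9.99999620e-01, -3.05553334e-05, -8.71128730e-04,
        -3.08617168e-04],
       [ 8.27413776e-04, -2.81102175e-01,  9.59677489e-01,
        -1.43043631e-01],
       [ 0.00000000e+00,  0.00000000e+00,  0.00000000e+00,
         1.00000000e+00]])}}
```

View pics/scene0.png

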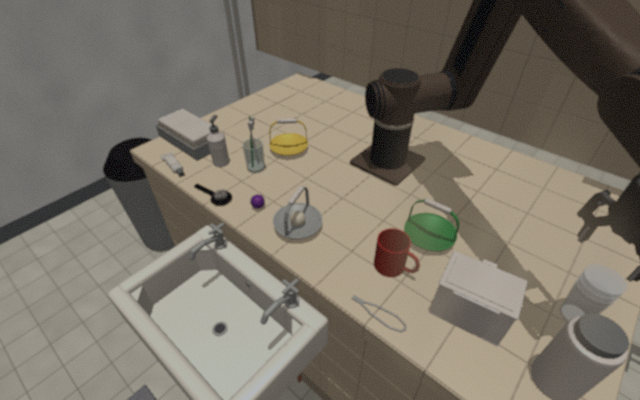

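View pics/top0.png

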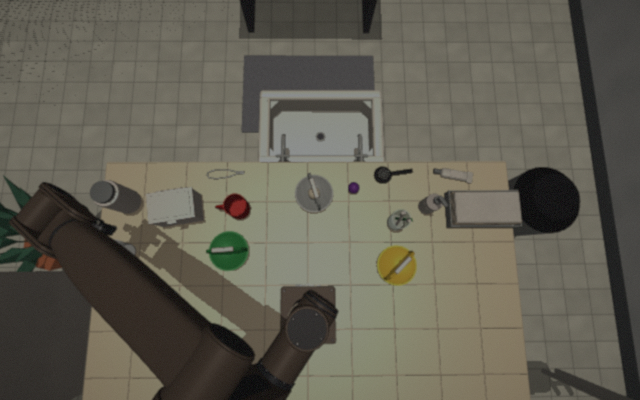

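The steel dish with white grip is at top (313,192) / scene (298,222). The green (228,250) and yellow (396,266) dishes and the purple ball (352,188) are look-alikes. I choose the steel one, and will check it in a crop and measure it.

```bash
python3 - <<'E'
from h import *
def cloud(c):
    D=np.load(c+"D.npy");im=np.load(c+".npy");v,u=np.mgrid[0:400,0:640]
    m=ctrl.camera_model(c);K=m["intrinsics"];E=m["extrinsics"]
    p=np.stack([(u-K[0,2])/K[0,0]*D,(v-K[1,2])/K[1,1]*D,D],-1)
    return (p-E[:3,3])@E[:3,:3],im,D
cr=[]
for c,(x,y) in(("top",(313,192)),("scene",(298,215))):
    P,im,D=cloud(c)
    cr.append(cv2.resize(im[y-40:y+40,x-40:x+40,::-1],(400,400),interpolation=cv2.INTER_CUBIC))
    box=(abs(P[...,0]-.41)<.09)&(abs(P[...,1]+.02)<.09)&(D>0)
    g=P[box&(P[...,2]>.106)&(P[...,2]<.14)]
    xy=g[:,:2]; mu=xy.mean(0);w,V=np.linalg.eigh(np.cov(xy.T));t=(xy-mu)@V[:,1]
    print(c,"grip n",len(g),mu,"mid",mu+V[:,1]*(t.min()+t.max())/2,np.ptp(t),"z",np.percentile(g[:,2],[10,50,90]),"dir",V[:,1],"ang",np.arctan2(V[1,1],V[0,1]))
    s=P[box&(P[...,2]>.012)&(P[...,2]<.034)]
    print(" rim/dish",len(s),s.mean(0),s.min(0),s.max(0),(s.min(0)+s.max(0))/2)
    # bowl
    b=(abs(P[...,1]+.0)<.6)&(P[...,0]>.55)&(P[...,0]<1.1)&(D>0)
    r=P[b&(abs(P[...,2]+.085)<.012)]
    print(" rim of sink",len(r),r.min(0) if len(r) else"",r.max(0) if len(r) else "")
    tp=P[(P[...,0]>.57)&(P[...,0]<.8)&(P[...,2]>-.07)&(P[...,2]<0)&(abs(P[...,1])<.3)&(D>0)]
    print(" taps y",np.histogram(tp[:,1],np.arange(-.3,.31,.05)))
    e=P[(abs(P[...,1])<.3)&(abs(P[...,2])<.01)&(P[...,0]<.8)&(D>0)];print(" ledge maxx",np.percentile(e[:,0],[99,99.9]))
cv2.imwrite("pics/crop.png",np.hstack(cr))
P,im,D=cloud("top")
row=P[:, 318];print([(i,*np.round(row[i][[0,2]],3)) for i in range(85,172,3)])
col=P[115];print([(i,*np.round(col[i][[1,2]],3)) for i in range(250,395,5)])
E
```

```text
top grip n 111 [ 0.42164568 -0.02315557] mid [ 0.42294178 -0.02276319] 0.10239181796509525 z [0.11038511 0.1204842  0.12401306] dir [-0.95710203 -0.28975112] ang -2.8476258579941134
 rim/dish 870 [ 0.42452461 -0.02233723  0.02076117] [ 0.3546617  -0.09250212  0.01202478] [0.49326047 0.04560408 0.03398749] [ 0.42396108 -0.02344902  0.02300613]
 rim of sink 3039 [ 0.57443169 -0.30887931 -0.09699442] [ 0.88929618  0.20034862 -0.07315502]
 taps y (array([  0,  82,  63,   0,   0,   0,   0, 112,  36,   0,   0,   0]), array([-3.00000000e-01, -2.50000000e-01, -2.00000000e-01, -1.50000000e-01,
       -1.00000000e-01, -5.00000000e-02, -5.55111512e-17,  5.00000000e-02,
        1.00000000e-01,  1.50000000e-01,  2.00000000e-01,  2.50000000e-01,
        3.00000000e-01]))
 ledge maxx [0.544963   0.57473602]
scene grip n 156 [ 0.4343535  -0.01651654] mid [ 0.42577801 -0.01889112] 0.10167157569586266 z [0.11035511 0.12041176 0.1233233 ] dir [-0.96373518 -0.26686044] ang -2.8714587950581105
 rim/dish 1089 [ 0.42506641 -0.01774908  0.02142507] [ 0.35621187 -0.0907368   0.01202301] [0.49648177 0.0486090
[... 2478 characters left out ...]
320, np.float64(-0.054), np.float64(-0.209)), (325, np.float64(-0.076), np.float64(-0.204)), (330, np.float64(-0.099), np.float64(-0.212)), (335, np.float64(-0.12), np.float64(-0.203)), (340, np.float64(-0.143), np.float64(-0.201)), (345, np.float64(-0.165), np.float64(-0.204)), (350, np.float64(-0.187), np.float64(-0.199)), (355, np.float64(-0.209), np.float64(-0.199)), (360, np.float64(-0.232), np.float64(-0.208)), (365, np.float64(-0.252), np.float64(-0.191)), (370, np.float64(-0.263), np.float64(-0.128)), (375, np.float64(-0.276), np.float64(-0.083)), (380, np.float64(-0.298), np.float64(-0.09)), (385, np.float64(-0.46), np.float64(-0.744)), (390, np.float64(-0.492), np.float64(-0.752))]
```

View pics/crop.png

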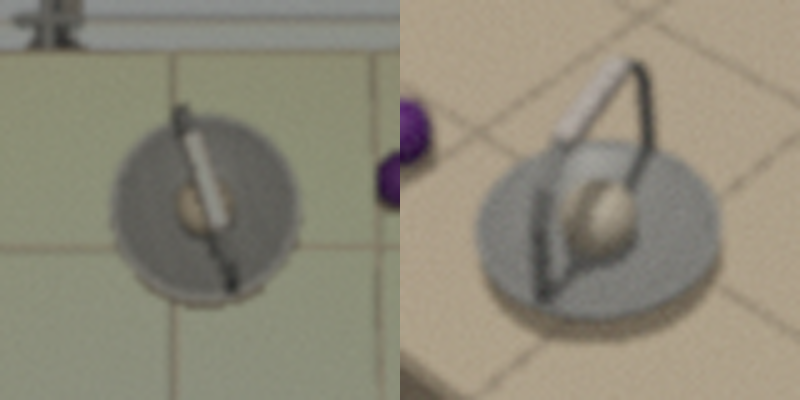

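```bash
cat >> h.py <<'E'
def plan(pos,yaw,n):
    """rows from now to tool-down pose with tool y at world angle yaw; evenly spaced rows"""
    s=ctrl.get_state();T=R.from_quat(s["tcp_rot"])
    c,si=np.cos(yaw),np.sin(yaw)
    G=R.from_matrix(np.array([[-si,c,0],[c,si,0],[0,0,-1]]))
    d=T.inv().apply(np.array(pos)-s["eef_pos"]);r=(T.inv()*G).as_rotvec()
    print("from",np.round(s["eef_pos"],4),"yaw",np.arctan2(*T.apply([0,1,0])[[1,0]]),"t",s["time"],"q",np.round(s["qpos"],2))
    print("total",np.round(d,4),np.round(r,4),"per row",np.round(d/n,4),np.round(r/n,4))
E
python3 -c "
from h import *
p0=ctrl.get_state()['eef_pos'];g=np.array([.426,-.021,.24])
plan(p0+(g-p0)/3,1.12-2.41/3,5)"
```

```text
from [0.294  0.6076 0.2314] yaw 1.120046580586473 t 1.1 q [ 0.97  0.29  1.58 -0.    1.28 -0.15]
total [-0.1309 -0.1694 -0.0029] [ 0.     -0.      0.8034] per row [-0.0262 -0.0339 -0.0006] [ 0.     -0.      0.1607]
```

>>> carry_out(deltas=[-0.026, -0.034, -0.001, 0, 0, 0.16, -0.052, -0.068, -0.001, 0, 0, 0.32, -0.079, -0.102, -0.002, 0, 0, 0.48, -0.105, -0.136, -0.002, 0, 0, 0.64, -0.131, -0.17, -0.003, 0, 0, 0.8], grip=100)

```text
time: 1.72
eef_pos: [0.338, 0.3962, 0.2344]
tcp_rot: [0.587, 0.809, 0.0, 0.0]
contact_force: [0.0, 0.1, 0.6]
opening: 1.003
finger_force: 0.0
```

```bash
python3 -c "
from h import *
p0=ctrl.get_state()['eef_pos'];g=np.array([.426,-.021,.24])
plan(p0+(g-p0)/2,.317-.8,5)"
```

```text
from [0.338  0.3962 0.2344] yaw 0.31497248007356515 t 1.725 q [ 0.67 -0.06  1.95 -0.    1.25  0.35]
total [-0.2119 -0.0228 -0.0028] [ 4.00e-04 -2.00e-04  7.98e-01] per row [-0.0424 -0.0046 -0.0006] [ 1.000e-04 -0.000e+00  1.596e-01]
```

>>> carry_out(deltas=[-0.042, -0.005, -0.001, 0, 0, 0.16, -0.085, -0.009, -0.001, 0, 0, 0.32, -0.127, -0.014, -0.002, 0, 0, 0.48, -0.17, -0.018, -0.002, 0, 0, 0.64, -0.212, -0.023, -0.003, 0, 0, 0.8])

```text
time: 2.35
eef_pos: [0.3829, 0.1877, 0.2376]
tcp_rot: [0.856, 0.517, 0.0, 0.0]
contact_force: [0.3, 0.3, 0.4]
opening: 0.999
finger_force: 0.0
```

```bash
python3 -c "
from h import *
plan([.426,-.021,.24],-1.29,5)"
```

```text
from [0.3829 0.1877 0.2376] yaw -0.48507135285577146 t 2.35 q [ 0.22 -0.3   2.15 -0.    1.29  0.7 ]
total [-0.1645  0.1355 -0.0024] [ 5.000e-04 -8.000e-04  8.049e-01] per row [-0.0329  0.0271 -0.0005] [ 1.00e-04 -2.00e-04  1.61e-01]
```

>>> carry_out(deltas=[-0.033, 0.027, 0, 0, 0, 0.16, -0.066, 0.054, -0.001, 0, 0, 0.32, -0.099, 0.081, -0.001, 0, 0, 0.48, -0.132, 0.108, -0.002, 0, 0, 0.64, -0.164, 0.136, -0.002, 0, 0, 0.805])

```text
time: 2.98
eef_pos: [0.4278, -0.0207, 0.2398]
tcp_rot: [0.99, 0.14, 0.001, 0.0]
contact_force: [-0.4, -0.3, -0.1]
opening: 1.003
finger_force: 0.0
```

```bash
cat >> h.py <<'E'
def wcloud():
    s=ctrl.get_state();im,D=ctrl.read_camera("wrist");m=ctrl.camera_model("wrist");K=m["intrinsics"];H=m["hand_eye"]
    v,u=np.mgrid[0:400,0:640];a=(u-K[0,2])/K[0,0];b=(v-K[1,2])/K[1,1];th=np.hypot(a,b)
    k=np.tan(np.minimum(th,1.5))/np.maximum(th,1e-9)*D
    p=np.stack([a*k,b*k,D],-1)@H[:3,:3].T+H[:3,3]
    return p@R.from_quat(s["tcp_rot"]).as_matrix().T+s["eef_pos"],im,D,s
def fitgrip(P,D,lo=.106,c=(.424,-.021)):
    box=(abs(P[...,0]-c[0])<.09)&(abs(P[...,1]-c[1])<.09)&(D>0)
    g=P[box&(P[...,2]>lo)&(P[...,2]<.14)];xy=g[:,:2];mu=xy.mean(0);w,V=np.linalg.eigh(np.cov(xy.T));t=(xy-mu)@V[:,1]
    print("grip",len(g),mu,mu+V[:,1]*(t.min()+t.max())/2,np.ptp(t),"z",np.percentile(g[:,2],[10,50,90]),"ang",np.arctan(V[1,1]/V[0,1]))
E
python3 - <<'E'
from h import *
P,im,D,s=wcloud();cv2.imwrite("pics/w1.png",im[:,:,::-1])
fitgrip(P,D,.106);fitgrip(P,D,.116)
for q in("dish_grip","soap_center"):
    for r in ctrl.find_in("wrist",q)[:2]:
        u,v=map(int,r["uv"]);print(q,r,P[v,u])
print(s["eef_pos"],s["qpos"])
E
```

```text
grip 1492 [ 0.4309865  -0.02182372] [ 0.42722548 -0.02297351] 0.1031260818058355 z [0.11172737 0.12168321 0.1229407 ] ang 0.2966877769704953
grip 1220 [ 0.42861555 -0.02251171] [ 0.42615816 -0.02325481] 0.07585402910537417 z [0.11963438 0.12196393 0.12304611] ang 0.2936527399337705
dish_grip {'uv': [472.5, 358.4], 'score': 0.62} [ 0.17762861 -0.37384159  0.02301029]
dish_grip {'uv': [100.9, 249.9], 'score': 0.59} [0.20374958 0.29526427 0.01036571]
soap_center {'uv': [333.8, 171.8], 'score': 0.7} [ 0.43397079 -0.03185978  0.04931975]
soap_center {'uv': [440.7, 187.2], 'score': 0.63} [ 0.45096232 -0.16036253  0.04371878]
[ 0.42784698 -0.02071093  0.23981617] [-2.86231958e-01 -2.96898870e-01  2.14180696e+00  1.24255487e-04
  1.29532197e+00  1.00437455e+00]
```

View pics/w1.png

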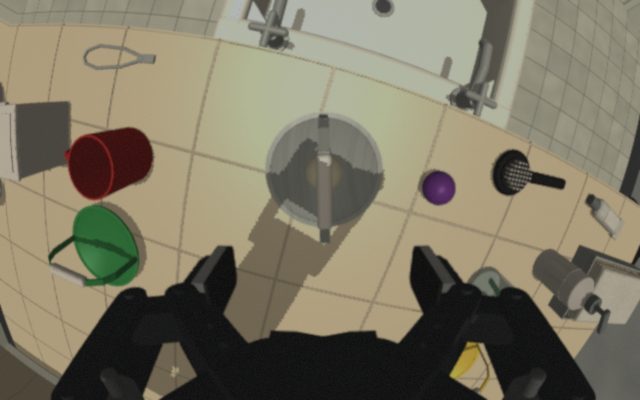

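Wrist view: grip runs vertically at column 323, rows 150–235, centred between the fingers; the soap is beneath it at (330,172), everything else is clear.

```bash
python3 -c "
from h import *
plan([.4255,-.0225,.096],-1.281,5)"
```

```text
from [ 0.4279 -0.0207  0.2395] yaw -1.28779073341289 t 3.125 q [-0.29 -0.3   2.14  0.    1.3   1.  ]
total [-0.0028  0.0011  0.1435] [-0.     -0.0002 -0.0068] per row [-0.0006  0.0002  0.0287] [-0.     -0.     -0.0014]
```

>>> carry_out(deltas=[-0.001, 0, 0.035, 0, 0, -0.003, -0.002, 0.001, 0.075, 0, 0, -0.006, -0.003, 0.001, 0.11, 0, 0, -0.007, -0.003, 0.001, 0.135, 0, 0, -0.007, -0.003, 0.001, 0.1435, 0, 0, -0.007])

```text
time: 3.75
eef_pos: [0.4237, -0.0197, 0.0943]
tcp_rot: [0.989, 0.147, -0.001, -0.001]
contact_force: [-0.7, -0.0, 0.7]
opening: 0.999
finger_force: 0.0
```

```bash
python3 - <<'E'
from h import *
P,im,D,s=wcloud();cv2.imwrite("pics/w2.png",im[:,:,::-1])
fitgrip(P,D,.110);print(s["eef_pos"],s["contact_force"],s["qpos"])
E
```

```text
grip 8330 [ 0.43365146 -0.01973846] [ 0.43309085 -0.01796352] 0.11330921683147549 z [0.11511964 0.12214507 0.13362721] ang -1.2648697204035906
[ 0.42374463 -0.01968102  0.09429707] [-0.70858527 -0.01170371  0.66070053] [-2.86747695e-01 -1.14372838e-01  2.27770450e+00  3.47644219e-04
  9.81607162e-01  9.88663532e-01]
```

View pics/w2.png

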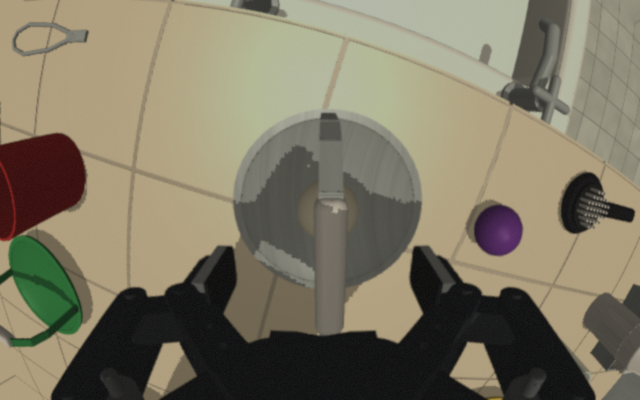

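Grip sits at column ~330, finger midpoint ~324: about 2.5 mm off along tool y, agreeing with the measured pose. Correct, then close.

```bash
python3 -c "
from h import *
plan([.4255,-.0225,.096],-1.281,2)"
```

```text
from [ 0.4239 -0.0199  0.0942] yaw -1.2760691918888654 t 3.8 q [-0.29 -0.11  2.28  0.    0.98  0.99]
total [ 0.0008  0.003  -0.0018] [-0.0019  0.0025  0.0049] per row [ 0.0004  0.0015 -0.0009] [-0.0009  0.0012  0.0025]
```

>>> carry_out(deltas=[0, 0.0015, -0.001, 0, 0, 0, 0.001, 0.003, -0.0018, 0, 0, 0.004, 0.001, 0.003, -0.0018, 0, 0, 0.004])

```text
time: 4.18
eef_pos: [0.4278, -0.024, 0.0988]
tcp_rot: [0.99, 0.144, 0.001, 0.001]
contact_force: [0.3, 0.9, -0.8]
opening: 1.004
finger_force: 0.0
```

>>> carry_out(deltas=[0, 0, 0, 0, 0, 0, 0, 0, 0, 0, 0, 0, 0, 0, 0, 0, 0, 0, 0, 0, 0, 0, 0, 0, 0, 0, 0, 0, 0, 0], grip=35, grip_force=40)

```text
time: 4.8
eef_pos: [0.4269, -0.0236, 0.0976]
tcp_rot: [0.99, 0.144, -0.0, -0.0]
contact_force: [-0.4, 0.1, 0.3]
opening: 0.346
finger_force: 0.0
```

```bash
python3 - <<'E'
from h import *
P,im,D,s=wcloud();cv2.imwrite("pics/w3.png",im[150:400,170:490,::-1].repeat(2,0).repeat(2,1));
plan([.4255,-.0225,.096],-1.281,2)
E
```

```text
from [ 0.4269 -0.0237  0.0976] yaw -1.2820031893477903 t 4.85 q [-0.29 -0.11  2.27 -0.    0.99  0.99]
total [-0.001  -0.0015  0.0016] [-0.      0.0001 -0.001 ] per row [-0.0005 -0.0007  0.0008] [-0.      0.     -0.0005]
```

View pics/w3.png

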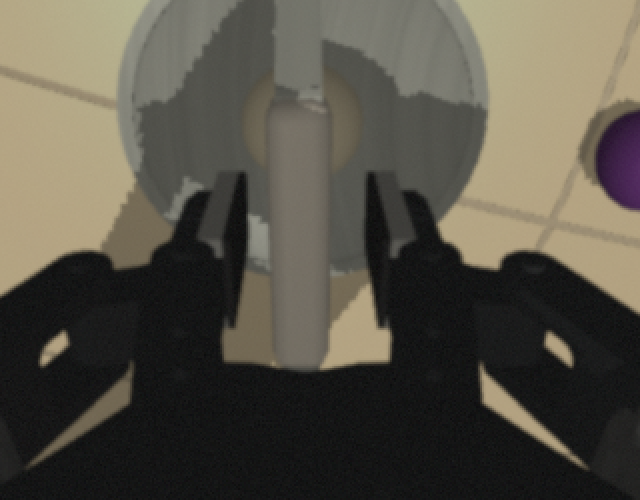

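Pads straddle the grip: gaps 27 px left, 38 px right, so the grip is ~1.3 mm left of centre. Correct and close.

>>> carry_out(deltas=[-0.001, -0.0014, 0.0015, 0, 0, 0, -0.001, -0.0014, 0.0015, 0, 0, 0])

```text
time: 5.1
eef_pos: [0.4252, -0.0225, 0.0959]
tcp_rot: [0.99, 0.144, -0.0, -0.0]
contact_force: [0.1, 0.7, 0.4]
opening: 0.348
finger_force: 0.0
```

>>> carry_out(deltas=[0, 0, 0, 0, 0, 0, 0, 0, 0, 0, 0, 0, 0, 0, 0, 0, 0, 0, 0, 0, 0, 0, 0, 0], grip=0, grip_force=60)

```text
time: 5.6
eef_pos: [0.4257, -0.0226, 0.0962]
tcp_rot: [0.99, 0.144, 0.0, -0.0]
contact_force: [0.9, 2.0, 0.7]
opening: 0.152
finger_force: 58.9
```

>>> carry_out(deltas=[0, 0, -0.001, 0, 0, 0, 0, 0, -0.004, 0, 0, 0, 0, 0, -0.009, 0, 0, 0, 0, 0, -0.015, 0, 0, 0, 0, 0, -0.021, 0, 0, 0])

```text
time: 6.22
eef_pos: [0.4256, -0.0226, 0.1177]
tcp_rot: [0.99, 0.144, 0.0, 0.0]
contact_force: [0.4, 0.0, -3.6]
opening: 0.151
finger_force: 58.4
```

>>> carry_out(deltas=[0, 0, -0.006, 0, 0, 0, 0, 0, -0.012, 0, 0, 0, 0, 0, -0.018, 0, 0, 0, 0, 0, -0.022, 0, 0, 0, 0, 0, -0.024, 0, 0, 0])

```text
time: 6.85
eef_pos: [0.4256, -0.0226, 0.1414]
tcp_rot: [0.99, 0.144, 0.0, 0.0]
contact_force: [-0.3, 0.4, -3.5]
opening: 0.147
finger_force: 58.4
```

```bash
python3 - <<'E'
from h import *
P,im,D,s=wcloud();cv2.imwrite("pics/w4.png",im[:,:,::-1])
print(s["contact_force"],s["wrist_torque"],s["opening"],s["finger_force"])
plan([.69,-.055,.14],-1.281,40)
for c in("scene","top"):
    im,D=ctrl.read_camera(c)
    for r in ctrl.find_in(c,"soap_center")[:2]: d=med(D,r["uv"],1);print(c,r,world(c,r["uv"],d))
E
```

```text
[-0.30500367  0.37531979 -3.4717852 ] [-0.03988342 -0.01974456 -0.03423196] 0.1474647395704955 58.43674421310425
from [ 0.4257 -0.0226  0.1415] yaw -1.2820255903935742 t 6.9 q [-0.29 -0.19  2.24  0.    1.09  0.99]
total [0.2442 0.1063 0.0016] [ 0.0002 -0.0004 -0.001 ] per row [0.0061 0.0027 0.    ] [ 0. -0. -0.]
scene {'uv': [297.4, 206.6], 'score': 0.78} [ 0.43639644 -0.00778452  0.09097258]
scene {'uv': [261.0, 200.1], 'score': 0.62} [ 0.44604424 -0.14903287  0.03719331]
```

View pics/w4.png

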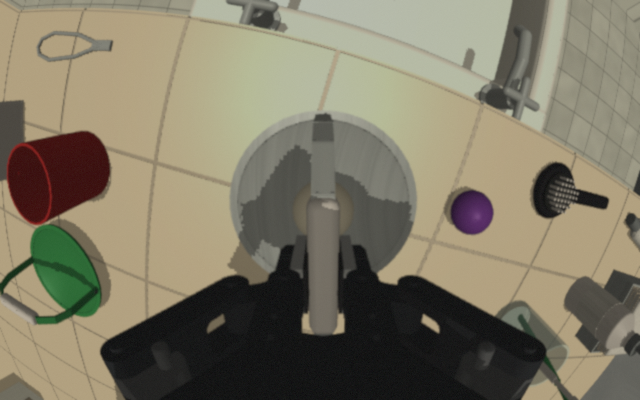

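Lifted level, soap showing in the middle beneath the grip (325,205). Now out over the bowl.

>>> carry_out(deltas=[0.001, 0.0004, 0, 0, 0, 0, 0.004, 0.0017, 0, 0, 0, 0, 0.009, 0.0039, 0, 0, 0, 0, 0.016, 0.007, 0, 0, 0, 0, 0.024, 0.0104, 0, 0, 0, 0])

```text
time: 7.72
eef_pos: [0.4522, -0.0258, 0.1412]
tcp_rot: [0.99, 0.144, 0.0, 0.0]
contact_force: [-0.1, 0.7, -2.9]
opening: 0.154
finger_force: 58.4
```

>>> carry_out(deltas=[0.008, 0.0035, 0, 0, 0, 0, 0.016, 0.007, 0, 0, 0, 0, 0.024, 0.0104, 0, 0, 0, 0, 0.032, 0.0139, 0, 0, 0, 0, 0.04, 0.0174, 0, 0, 0, 0])

```text
time: 8.35
eef_pos: [0.4954, -0.0311, 0.1411]
tcp_rot: [0.99, 0.144, -0.0, -0.0]
contact_force: [0.0, 0.3, -3.4]
opening: 0.155
finger_force: 58.4
```

>>> carry_out(deltas=[0.008, 0.0035, 0, 0, 0, 0, 0.016, 0.007, 0, 0, 0, 0, 0.024, 0.0104, 0, 0, 0, 0, 0.032, 0.0139, 0, 0, 0, 0, 0.04, 0.0174, 0, 0, 0, 0])

```text
time: 8.98
eef_pos: [0.5387, -0.0364, 0.1411]
tcp_rot: [0.99, 0.144, -0.0, -0.0]
contact_force: [0.2, -0.2, -2.8]
opening: 0.15
finger_force: 58.4
```

>>> carry_out(deltas=[0.008, 0.0035, 0, 0, 0, 0, 0.016, 0.007, 0, 0, 0, 0, 0.024, 0.0104, 0, 0, 0, 0, 0.032, 0.0139, 0, 0, 0, 0, 0.04, 0.0174, 0, 0, 0, 0])

```text
time: 9.6
eef_pos: [0.582, -0.0417, 0.1411]
tcp_rot: [0.99, 0.144, -0.0, -0.0]
contact_force: [-1.1, -0.7, -3.2]
opening: 0.151
finger_force: 58.4
```

>>> carry_out(deltas=[0.008, 0.0035, 0, 0, 0, 0, 0.016, 0.007, 0, 0, 0, 0, 0.024, 0.0104, 0, 0, 0, 0, 0.032, 0.0139, 0, 0, 0, 0, 0.04, 0.0174, 0, 0, 0, 0])

```text
time: 10.22
eef_pos: [0.6253, -0.0469, 0.1411]
tcp_rot: [0.99, 0.144, -0.0, -0.0]
contact_force: [0.6, 0.9, -3.0]
opening: 0.153
finger_force: 58.4
```

>>> carry_out(deltas=[0.008, 0.0035, 0, 0, 0, 0, 0.016, 0.007, 0, 0, 0, 0, 0.024, 0.0104, 0, 0, 0, 0, 0.032, 0.0139, 0, 0, 0, 0, 0.04, 0.0174, 0, 0, 0, 0])

```text
time: 10.85
eef_pos: [0.6686, -0.0522, 0.1411]
tcp_rot: [0.99, 0.144, -0.0, -0.0]
contact_force: [0.8, 0.3, -2.3]
opening: 0.152
finger_force: 58.4
```

>>> carry_out(deltas=[0.007, 0.003, 0, 0, 0, 0, 0.013, 0.0056, 0, 0, 0, 0, 0.017, 0.0074, 0, 0, 0, 0, 0.019, 0.0083, 0, 0, 0, 0, 0.02, 0.0087, 0, 0, 0, 0])

```text
time: 11.48
eef_pos: [0.6896, -0.0548, 0.1411]
tcp_rot: [0.99, 0.144, -0.0, -0.0]
contact_force: [-0.3, -0.3, -3.5]
opening: 0.153
finger_force: 58.4
```

```bash
python3 - <<'E'
from h import *
P,im,D,s=wcloud();cv2.imwrite("pics/w5.png",im[:,:,::-1])
print(s["contact_force"],s["opening"])
fitgrip(P-[0,0,.045],D,.116,s["eef_pos"][:2])
plan([.69,-.055,.14],0.0,20)
E
```

```text
[-0.277917   -0.32725963 -3.50434919] 0.15312983786685913
grip 6138 [ 0.69709467 -0.05359639] [ 0.69192874 -0.0551382 ] 0.07704478547193316 z [0.11959706 0.1220494  0.13378823] ang 0.29003969590083634
from [ 0.6897 -0.0548  0.1411] yaw -1.2819897657220816 t 11.525 q [-0.23  0.4   1.6  -0.    1.14  1.06]
total [0.0002 0.0003 0.0011] [-0.     0.    -1.282] per row [0.     0.     0.0001] [-0.      0.     -0.0641]
```

View pics/w5.png

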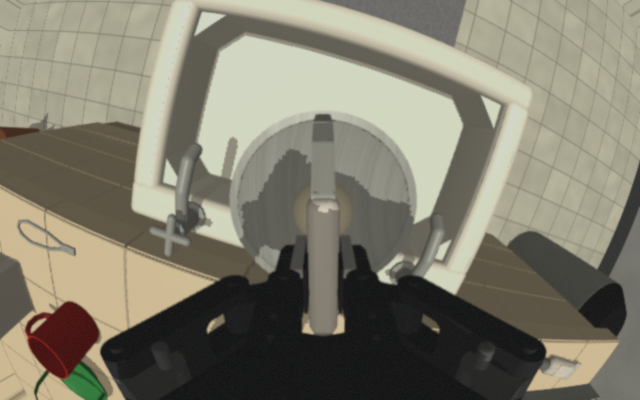

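Over the bowl, soap still central. Now the quarter turn about the grip axis.

>>> carry_out(deltas=[0, 0, 0, 0, 0, -0.02, 0, 0, 0, 0, 0, -0.06, 0, 0, 0, 0, 0, -0.12, 0, 0, 0, 0, 0, -0.19, 0, 0, 0, 0, 0, -0.26])

```text
time: 12.15
eef_pos: [0.6895, -0.0548, 0.1412]
tcp_rot: [0.962, 0.272, -0.0, -0.0]
contact_force: [-0.9, 0.5, -3.2]
opening: 0.15
finger_force: 58.4
```

>>> carry_out(deltas=[0, 0, 0, 0, 0, -0.07, 0, 0, 0, 0, 0, -0.14, 0, 0, 0, 0, 0, -0.21, 0, 0, 0, 0, 0, -0.28, 0, 0, 0, 0, 0, -0.35])

```text
time: 12.78
eef_pos: [0.6895, -0.0548, 0.1412]
tcp_rot: [0.9, 0.436, -0.0, -0.0]
contact_force: [0.2, -0.3, -3.2]
opening: 0.149
finger_force: 58.5
```

>>> carry_out(deltas=[0, 0, 0, 0, 0, -0.07, 0, 0, 0, 0, 0, -0.14, 0, 0, 0, 0, 0, -0.21, 0, 0, 0, 0, 0, -0.28, 0, 0, 0, 0, 0, -0.35])

```text
time: 13.4
eef_pos: [0.6895, -0.0548, 0.1411]
tcp_rot: [0.81, 0.586, -0.0, -0.0]
contact_force: [-0.3, 0.3, -3.3]
opening: 0.153
finger_force: 58.4
```

>>> carry_out(deltas=[0, 0, 0, 0, 0, -0.07, 0, 0, 0, 0, 0, -0.135, 0, 0, 0, 0, 0, -0.19, 0, 0, 0, 0, 0, -0.235, 0, 0, 0, 0, 0, -0.27])

```text
time: 14.02
eef_pos: [0.6895, -0.0548, 0.1411]
tcp_rot: [0.725, 0.689, -0.0, -0.0]
contact_force: [0.5, -0.7, -3.5]
opening: 0.152
finger_force: 58.4
```

>>> carry_out(deltas=[0, 0, 0, 0, 0, -0.025, 0, 0, 0, 0, 0, -0.042, 0, 0, 0, 0, 0, -0.052, 0, 0, 0, 0, 0, -0.052, 0, 0, 0, 0, 0, -0.052])

```text
time: 14.65
eef_pos: [0.6896, -0.0548, 0.1411]
tcp_rot: [0.707, 0.707, -0.0, -0.0]
contact_force: [0.3, -0.3, -3.0]
opening: 0.151
finger_force: 58.4
```

>>> carry_out(deltas=[0, 0, 0, 0, 0, 0, 0, 0, 0, 0, 0, 0, 0, 0, 0, 0, 0, 0, 0, 0, 0, 0, 0, 0, 0, 0, 0, 0, 0, 0])

```text
time: 15.28
eef_pos: [0.6896, -0.0548, 0.1412]
tcp_rot: [0.707, 0.707, -0.0, 0.0]
contact_force: [-1.4, 0.0, -3.8]
opening: 0.152
finger_force: 58.5
```

```bash
python3 - <<'E'
from h import *
P,im,D,s=wcloud();a=im
print(s["contact_force"],s["opening"],np.abs(s["dq"]).max())
fitgrip(P-[0,0,.045],D,.116,s["eef_pos"][:2])
plan([.69,-.055,.14],0.0,20)
im,D=ctrl.read_camera("scene")
cv2.imwrite("pics/end.png",np.hstack([cv2.resize(a[80:400,140:500],(450,400)),cv2.resize(im[160:360,120:295],(350,400))])[:,:,::-1])
# dish rim plane
x,y=s["eef_pos"][:2];r=np.hypot(P[...,0]-x,P[...,1]-y);m=(r>.045)&(r<.069)&(P[...,2]>.05)&(P[...,2]<.085);q=P[m]
A=np.c_[q[:,:2]-[x,y],np.ones(len(q))];print("plane",np.linalg.lstsq(A,q[:,2],rcond=None)[0],len(q))
E
```

```text
[-1.39267327  0.02635071 -3.78204435] 0.152109589357096 0.01687501842002928
grip 6117 [ 0.69032057 -0.04857154] [ 0.69033082 -0.05382244] 0.07668768307210669 z [0.11957838 0.12209284 0.13377964] ang -1.568844574339757
from [ 0.6896 -0.0548  0.1411] yaw -3.39337660146845e-05 t 15.325 q [-0.23  0.4   1.6   0.    1.14 -0.23]
total [-0.0002  0.0004  0.0011] [ 0.  0. -0.] per row [-0.      0.      0.0001] [ 0.  0. -0.]
plane [-0.00395546  0.01163873  0.06737666] 11624
```

View pics/end.png

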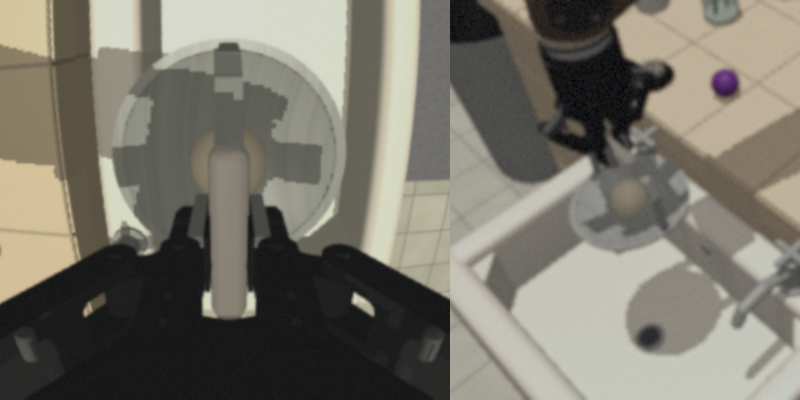

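Handle parallel to the ledge edge (−1.569 rad), dish level to within about 0.7°, soap central at (228,160), and the arm is still. Handing in.

```bash
python3 -c "
from plant import ctrl
print(ctrl.sign_off())"
```

```text
the job is handed in; nothing more can be done
None
```

I handed the job in with the dish held steady over the near part of the bowl, about 45 mm above ledge height. It is level to within about 0.7°, the handle runs parallel to the ledge's front edge, and the soap is in the middle; the sign-off gave no verdict.

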